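# Load the sample cassette onto the sloped reader stage

## Robot

A 7-joint arm with a two-finger parallel gripper is mounted at the origin on a cart in front of the work surface, level with it; the furniture and walls round the work are solid. World frame = base frame: x ahead of the robot, y to its left, z up, the work surface at z = 0. Lengths are in m, angles in rad, forces in N, time in s.
With the tool pointing down it reaches from about 0.425 to 0.875 m from the base axis. Payload 4.7 kg.
Tool frame: the origin (TCP) lies between the finger pads; the fingertips stand 11 mm ahead of it and the grasp point (between the pads) lies 8 mm behind it; z points along the fingers, y is the line along which they close (so a half turn about z gives the same grasp; the last joint's range is limited). The gripper opens to 87 mm and grips with 3 to 60 N. Pads are 19 mm wide; open, the fingers measure 117 mm over their backs; the gripper's body (75 mm by 190 mm) begins 51 mm behind the grasp point.
Start: joints at [1.226, 0.321, -0.07, 1.45, 0.023, 1.371, -0.057], TCP at [0.228, -0.609, 0.234] pointing down, gripper open.
Joint ranges: [-2.86, 2.86], [-0.3, 2.09], [-1.38, 1.24], [0.06, 2.45], [-1.56, 4.7], [0.09, 2.05], [-2.69, 2.69]. Speed limits (rad/s): [2.57, 2.57, 3.14, 3.14, 3.14, 3.14, 3.14].

## Interface

Orientations are given as a rotation vector (axis times angle).
In Python, from bench import ctrl gives the robot as it stands. The module is installed in compiled form; this text tells all that it offers.
- The arm moves only by the shell command python3 -m inch 'ROWS' [FORCE]. ROWS is JSON, a list of rows, each an object with "slide": the shift along the tool's x, y, z scaled (see below), a list of three; "angular": the turn, a rotation vector about the tool's x, y, z scaled (see below), a list of three; "claw": the opening, from -1 (shut) to 1 (fully open). In form: [{"slide": [tx, ty, tz], "angular": [rx, ry, rz], "claw": claw}, ...]. A call has 1 to 10 rows; each row is the pose to reach, as a shift and turn from the pose commanded when the call began, along the tool's axes at that moment; what a row does not reach only later rows make up. The controller multiplies each number of a shift by 0.25 m and each number of a turn by 30 degrees. A row lasts 1/10 s, in which the tool goes at most 50 mm and 8.59 degrees, less where a joint would pass 70% of its speed; a pose out of reach is approached as far as the arm can. A call with a number of a shift or a turn outside -1 to 1 is refused whole. A call with a gripper value outside its range is refused whole. The fingers move at their own pace and stop on an object; FORCE is the grip in N (left out, the last holds). Time passes only in rows, so rows that repeat a pose let the fingers close. It gives the time, the measured TCP pose, the force, the opening and the grip force at its end, in the units of the state.
- ctrl.get_state(): the state, without advancing time (a new reading comes with each control period).
- ctrl.get_image(name): name is "scene" or "top" or "wrist"; returns a dict with "color" (420x560x3 uint8, red, green, blue), "depth" (420x560 float32, m along the optical axis (not along the pixel's ray), 0 where there is no reading), "camera_matrix" (3x3 intrinsics, pixels), "dist_coeffs" ([k1, k2, p1, p2, k3] as OpenCV has them; the pictures are not rectified), "extrinsics" (4x4, takes a point from camera to world coordinates); the wrist camera has in their place "tool_from_camera" (4x4, takes a point from camera to tool coordinates, whose origin is the TCP and whose axes are the flange's). Camera axes: x right, y up, looking along -z (the intrinsics and any distortion apply to the point x, -y, -z); pixel columns grow to the right and rows downward; lengths in m; the calibration is good to about 2 mm. A picture is of the moment at which its call begins: read the wrist's pose just before it.
- ctrl.close_job(): hands the job in; it is judged then, once.
Trained networks look in the newest picture that a camera, given by its name, has taken for a name from the list of things; names that differ only in an ending like _2 or _b are one class to them, and where a whole thing is asked for, a point or a joint stands for the part that bears it (a point fixed in the world has none). Each returns a list of dicts, best first, with "confidence" (0 to 1); they miss things now and then, are a little off and sometimes report something else, mostly with a low value. They report only what shows in the picture. A call takes as long as a camera call.
- ctrl.find_in(query, camera): "bbox" ([centre column, centre row, width, height] in pixels, round what is visible of it).
- ctrl.outline_of(query, camera): "mask" (420x560 bool, what is visible of it) and "bbox" ([centre column, centre row, width, height] in pixels, round what is visible of it).
The state is a dict: "time": time; "joint_positions": joint angles; "qd": joint speeds; "joint_torque": joint torques, N m; "position": TCP position; "tool_rot": TCP orientation; "ft_force": force on the tool from outside, world axes, zero at the start; "torque": the same for the moment, N m; "grip_width": opening from 0.0 (shut) to 1.0 (fully open); "grip_force": force on a finger pad.
Only numpy, scipy, OpenCV 4.12 (cv2) and the standard library are available. Lean on these libraries where they do the work, as an engineer would, in place of code of your own. Each camera call takes 0.05 s, during which the arm holds its last target. There are 200 camera calls.

## Task

Take the sample cassette out of its holder and put it gently, without dropping it, on the sloped deck of the reader stage: lying flat, lengthwise up the slope, one end pushed flush against the stop at the bottom of the slope and one long side flush along the side fence. The holder leaves only the cassette's ends free and the stage has room for fingers only at its long sides, so put it down on the worktop and take it again the other way. Leave the timer, weighing bottle, stopper and marker where they are.

Things in the scene. Friction and masses are not known exactly. Their poses are not given: they have to be found in the camera images.
- cassette: Sample cassette: a closed bare-metal block, 60 long (x) x 40 wide (y) x 32 mm high (z), 0.25 kg, with a small round dark window in the top. Origin at the centre of its underside. Either end and either long side may be used; the window stays on top.
- holder: Grey storage holder fixed to the worktop: base 54 (x) x 100 (y) x 6 mm; two cheeks, 54 mm long, 8 mm thick, 44.4 mm apart, tops 41 mm above the worktop, stand along the cassette's long sides and rise 3 mm above its top. The cassette stands on the base, length along the holder's x, each end 3 mm out beyond base and cheeks. Origin: centre of the underside.
- stage: Reader stage fixed to the worktop: grey foot 135 (x) x 110 (y) x 10 mm under the sloped deck, which rises 20 degrees towards +x and carries the grey reader head across its upper end (deck x from 71 to 107 mm, y from -82 to -2 mm, 45 mm high). Highest point about 135 mm. Origin: centre of the foot's underside.
- deck: Bare-metal deck of the stage. Origin on its surface in the corner of stop and fence, 56 mm above the worktop; x up the slope, y towards the fence, z square out of the deck. Free surface x 0 to 71, y -86 to 0 mm. Bottom stop: face at x = 0, full width. Side fence: face at y = 0, along x 0 to 73. Both 8 mm thick, 22 mm high. A cassette home has its origin at x 30, y -20, z 0 mm.
- timer: Bystander: white kitchen-style timer lying flat, 60 x 66 x 16 mm. Origin at the centre of its underside.
- weigh_bottle: Bystander: small glass weighing bottle with knob lid, upright, 39 mm diameter, 59 mm high. Origin at the centre of its underside.
- stopper: Bystander: tapered rubber stopper, 33 mm diameter, 28 mm high. Origin at the centre of its underside.
- marker_black: Bystander: marker pen lying flat, 138 mm long (its y), 17 mm thick. Origin under its middle.

How it is judged:
At the end, for the whole second after the job is handed in: The cassette lies at rest on the deck, flat and lengthwise up the slope (within 0.05 rad), one end within 2 mm of the bottom stop and one long side within 2 mm of the side fence (x of cassette in the frame of deck between 0.027 and 0.032 m and y of cassette in the frame of deck between -0.022 and -0.017 m and z of cassette in the frame of deck between -0.003 and 0.003 m and angle between the x axis of cassette and the x axis of deck, either way round below 0.05 rad and angle between the z axis of cassette and the z axis of deck, either way round below 0.05 rad and linear speed of cassette below 0.01 m/s); the robot touches nothing.
It fails at once if the timer was moved more than 30 mm (distance of timer from where it was at the start of the episode above 0.03 m).
It fails at once if the weighing bottle was moved more than 30 mm (distance of weigh_bottle from where it was at the start of the episode above 0.03 m).
It fails at once if the stopper was moved more than 30 mm (distance of stopper from where it was at the start of the episode above 0.03 m).
It fails at once if the marker was moved more than 30 mm (distance of marker_black from where it was at the start of the episode above 0.03 m).
It fails at once if the cassette was dropped or pressed hard on the reader's deck, stop or fence (over 120 N) (contact force between cassette and deck above 120 N).
It also fails if it takes over 61 s, if anything falls off the work surface, if the arm or the gripper's body presses on something with over 40 N, if the wrist force passes 120 N, or if a joint passes its speed limit or range.

## Working session

There is one attempt and no reset: what is moved stays moved. The work goes in short steps, Python scripts to look and compute and a shell command to move; the robot and the scene stay as the last step left them, time stands still between calls to the robot, and variables do not carry over. Pictures are saved under pics/ and viewed, at most 10 in all, crops included, and the job is handed in when it is done.

```bash
mkdir -p pics; cat > h.py <<'E'
import numpy as np, cv2, json
from bench import ctrl
from scipy.spatial.transform import Rotation as R
def snap(cam,fn=None):
    s=ctrl.get_state(); d=ctrl.get_image(cam)
    if fn: cv2.imwrite('pics/'+fn,d['color'][:,:,::-1])
    if cam=='wrist':
        T=np.eye(4);T[:3,:3]=R.from_rotvec(s['tool_rot']).as_matrix();T[:3,3]=s['position']
        d['E']=T@np.array(d['tool_from_camera'])
    else: d['E']=np.array(d['extrinsics'])
    return d
def cloud(d):
    K=np.array(d['camera_matrix'],float);D=np.array(d['dist_coeffs'],float);h,w=d['depth'].shape
    u,v=np.meshgrid(np.arange(w),np.arange(h))
    p=cv2.undistortPoints(np.stack([u,v],-1).reshape(-1,1,2).astype(float),K,D).reshape(h,w,2)
    z=d['depth']
    P=np.stack([p[...,0]*z,-p[...,1]*z,-z],-1)
    return P@d['E'][:3,:3].T+d['E'][:3,3]
def st():
    s=ctrl.get_state()
    for k in('time','position','tool_rot','joint_positions','ft_force','grip_width','grip_force'):print(k,np.round(s[k],4))
E
cat > a.py <<'E'
from h import *
st()
for c in('scene','top'):
    d=snap(c,c+'1.png');P=cloud(d);np.savez(c+'.npz',P=P,c=d['color'])
    print(c,np.round(d['E'],3).tolist())
    for n in('cassette','holder','stage','deck','timer','weigh_bottle','stopper','marker_black'):
        r=ctrl.outline_of(n,c)
        for q in r[:1]:
            m=q['mask']&(d['depth']>0); print(n,round(q['confidence'],2),np.round(q['bbox']),np.round(np.median(P[m],0),3),np.round(P[m].min(0),3),np.round(P[m].max(0),3))
E
python3 a.py
```

```text
time 0.0
position [ 0.228  -0.6081  0.2325]
tool_rot [-3.0893e+00 -5.6030e-01  7.0000e-04]
joint_positions [ 1.2261  0.3218 -0.0701  1.4517  0.0226  1.3708 -0.0569]
ft_force [-0.0495  0.0522 -0.6503]
grip_width 1.0035
grip_force 0.0
scene [[-0.762, -0.466, 0.451, 1.053], [0.648, -0.559, 0.517, 0.595], [0.011, 0.686, 0.728, 0.871], [0.0, 0.0, 0.0, 1.0]]
cassette 0.89 [226. 159.  27.  26.] [ 0.511 -0.215  0.037] [ 0.438 -0.282 -0.002] [ 0.532 -0.19   0.042]
holder 0.68 [229. 162.  46.  34.] [ 0.499 -0.19   0.02 ] [ 0.45  -0.294 -0.004] [ 0.539 -0.162  0.044]
stage 0.77 [363. 268.  83.  85.] [0.531 0.25  0.066] [ 0.403  0.121 -0.003] [0.565 0.295 0.137]
deck 0.73 [365. 249.  77.  52.] [0.522 0.244 0.1  ] [ 0.405  0.143 -0.001] [0.554 0.285 0.137]
weigh_bottle 0.68 [234. 252.  12.  24.] [0.678 0.036 0.039] [ 0.653  0.007 -0.004] [0.691 0.048 0.061]
marker_black 0.68 [425. 256.  46.  26.] [0.363 0.3   0.016] [0.335 0.248 0.001] [0.385 0.349 0.021]
top [[0.019, 0.984, -0.175, 0.362], [-1.0, 0.021, 0.01, 0.04], [0.014, 0.175, 0.985, 1.153], [0.0, 0.0, 0.0, 1.0]]
cassette 0.93 [372. 247.  20.  27.] [ 0.493 -0.22   0.038] [ 0.461 -0.25  -0.004] [ 0.532 -0.194  0.047]
holder 0.64 [369. 248.  39.  31.] [ 0.492 -0.194  0.012] [ 0.458 -0.276 -0.002] [ 0.532 -0.165  0.047]
stage 0.65 [185. 246.  51.  52.] [0.483 0.224 0.073] [ 0.419  0.172 -0.003] [0.56  0.301 0.139]
deck 0.81 [181. 243.  45.  54.] [0.485 0.23  0.076] [0.425 0.179 0.011] [0.548 0.285 0.139]
timer 0.68 [270. 282.  25.  30.] [0.405 0.026 0.014] [ 0.371 -0.009 -0.003] [0.441 0.061 0.022]
weigh_bottle 0.65 [268. 177.  19.  15.] [0.665 0.029 0.041] [ 0.65   0.01  -0.001] [0.701 0.048 0.064]
stopper 0.49 [271. 282.  26.  32.] [0.405 0.025 0.014] [ 0.371 -0.012 -0.003] [0.441 0.061 0.022]
marker_black 0.76 [165. 298.  56.  22.] [0.362 0.283 0.016] [ 0.337  0.217 -0.005] [0.389 0.348 0.023]
```

```bash
python3 - <<'E'
import cv2,numpy as np
t=cv2.imread('pics/top1.png');s=cv2.imread('pics/scene1.png')
a=cv2.resize(t[130:330,130:420],(800,552))
b=cv2.resize(s[120:330,180:480],(800,560))
cv2.imwrite('pics/t2.png',a);cv2.imwrite('pics/s2.png',b)
E
```

```text
(no output)
```

View pics/t2.png

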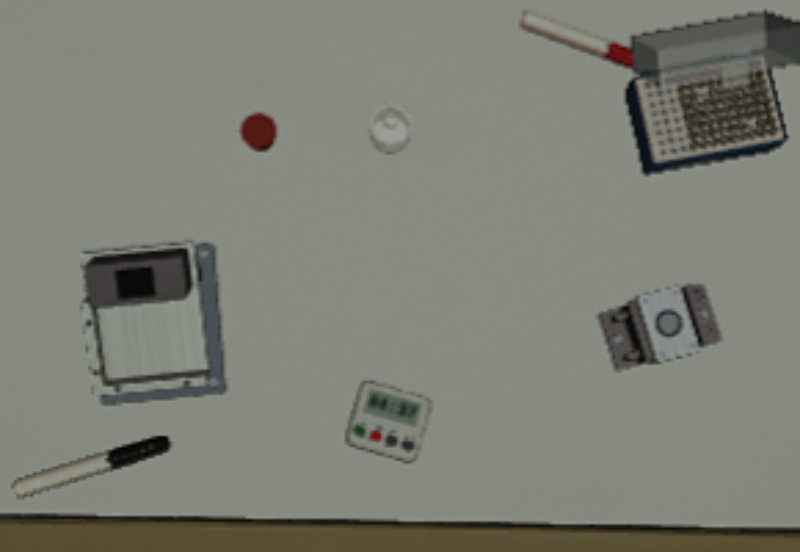

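View pics/s2.png

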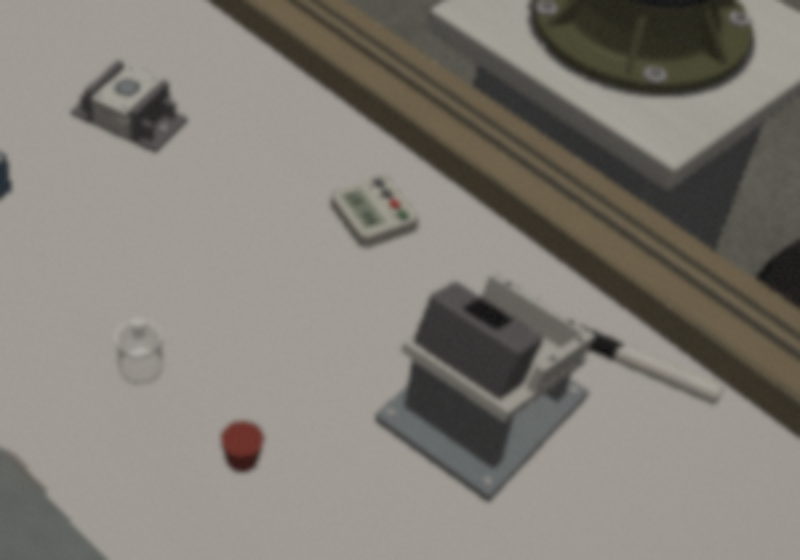

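The top view shows the holder with the cassette at right, yawed about 13° (crop 670,322). The timer is at (390,420), the bottle at (390,130), the stopper at (258,132), and the stage is at left with its head at +x. The scene view confirms that the stop is on the robot side and the fence on the +y side. Next I measure up close with the wrist camera.

```bash
cat >> h.py <<'E'
def go(p,yaw,tilt=0,stageyaw=None,s=None):
    """print slide/angular to pose: tool x yaw (deg), tool down; tilt (deg) about deck y"""
    s=s or ctrl.get_state();T0=R.from_rotvec(s['tool_rot']);p0=np.array(s['position'])
    Rt=R.from_euler('z',yaw,degrees=True)*R.from_euler('x',180,degrees=True)
    if tilt: Rt=R.from_rotvec(np.deg2rad(-tilt)*np.array([-np.sin(np.deg2rad(stageyaw)),np.cos(np.deg2rad(stageyaw)),0]))*Rt
    print('slide',np.round(T0.inv().apply(np.array(p)-p0)/.25,3),'angular',np.round((T0.inv()*Rt).as_rotvec(degrees=True)/30,3))
E
python3 -m inch '[{"slide":[0.77,-0.545,0],"angular":[0,0,-1],"claw":1},{"slide":[0.77,-0.545,0],"angular":[0,0,-1],"claw":1},{"slide":[0.77,-0.545,0],"angular":[0,0,-1],"claw":1},{"slide":[0.77,-0.545,0],"angular":[0,0,-1],"claw":1},{"slide":[0.77,-0.545,0],"angular":[0,0,-1],"claw":1},{"slide":[0.77,-0.545,0],"angular":[0,0,-1],"claw":1}]'
python3 - <<'E'
from h import *
go((.45,-.22,.26),103)
print(np.round(ctrl.get_image('wrist')['tool_from_camera'],3))
E
```

```text
time: 1.5
position: [0.3654, -0.4078, 0.2343]
tool_rot: [-2.834, -1.356, -0.004]
ft_force: [0.1, -0.2, -0.3]
grip_width: 1.001
grip_force: 0.0
slide [ 0.797 -0.208 -0.101] angular [ 0.004 -0.003 -1.729]
[[-0.     0.969  0.246  0.066]
 [ 1.     0.001  0.     0.   ]
 [-0.     0.246 -0.969 -0.152]
 [ 0.     0.     0.     1.   ]]
```

```bash
python3 -m inch '[{"slide":[0.797,-0.208,-0.1],"angular":[0,0,-1],"claw":1},{"slide":[0.797,-0.208,-0.1],"angular":[0,0,-1],"claw":1},{"slide":[0.797,-0.208,-0.1],"angular":[0,0,-1],"claw":1},{"slide":[0.797,-0.208,-0.1],"angular":[0,0,-1],"claw":1},{"slide":[0.797,-0.208,-0.1],"angular":[0,0,-1],"claw":1},{"slide":[0.797,-0.208,-0.1],"angular":[0,0,-1],"claw":1}]' >/dev/null
python3 -m inch '[{"slide":[0,0,0],"angular":[0,0,-0.7],"claw":1},{"slide":[0,0,0],"angular":[0,0,-0.7],"claw":1},{"slide":[0,0,0],"angular":[0,0,-0.7],"claw":1},{"slide":[0,0,0],"angular":[0,0,-0.7],"claw":1}]'
cat > m.py <<'E'
from h import *
import sys
d=snap('wrist',sys.argv[1]+'.png');P=cloud(d);np.savez(sys.argv[1]+'.npz',P=P,c=d['color'])
for n in sys.argv[2:]:
    for q in ctrl.outline_of(n,'wrist')[:1]:
        m=q['mask']&(d['depth']>0);X=P[m]
        zt=np.percentile(X[:,2],80); t=X[abs(X[:,2]-zt)<.003]
        r=cv2.minAreaRect((t[:,:2]*1000).astype(np.float32))
        print(n,round(q['confidence'],2),np.round(q['bbox']),'ztop',np.round(np.median(t[:,2]),4),'rect mm',np.round(r[0],1),np.round(r[1],1),round(r[2],1),'mean',np.round(t.mean(0),4))
E
python3 m.py w1 cassette holder; python3 -c "
from h import *
st()"
```

```text
time: 2.55
position: [0.4457, -0.2296, 0.2581]
tool_rot: [-1.992, -2.428, 0.001]
ft_force: [-0.3, -0.2, -0.4]
grip_width: 1.0
grip_force: 0.0
cassette 0.71 [324. 189.  51.  35.] ztop 0.039 rect mm [ 494.9 -220.8] [60.  41.8] 16.3 mean [ 0.4948 -0.2211  0.039 ]
holder 0.9 [321. 185.  50.  80.] ztop 0.0418 rect mm [ 495.6 -222.1] [53.6 60.8] 16.9 mean [ 0.4951 -0.2207  0.0417]
time 2.7
position [ 0.4463 -0.2281  0.2583]
tool_rot [-1.9915e+00 -2.4293e+00  5.0000e-04]
joint_positions [ 0.8803  0.011  -0.4614  1.7595  0.0052  1.3726  0.6154]
ft_force [-0.6421  0.0941  0.305 ]
grip_width 0.9975
grip_force 0.0
```

View pics/w1.png

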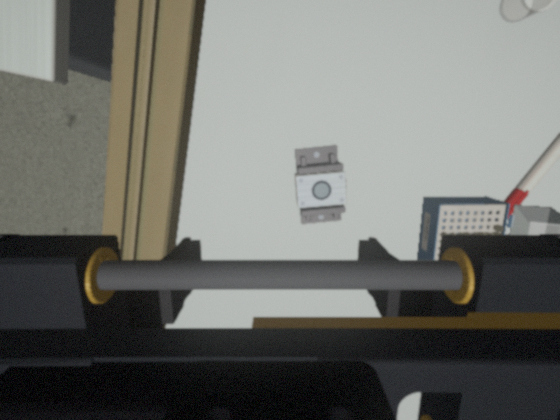

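The wrist view shows the cassette at pixel (322,189) between the two cheeks, well clear all round. Next is a second view from above it.

```bash
python3 -c "
from h import *
go((.495,-.221,.14),106.5)"
```

```text
slide [-0.01   0.197  0.473] angular [-0.001 -0.    -0.173]
```

```bash
python3 -m inch '[{"slide":[-0.01,0.197,0.473],"angular":[0,0,-0.173],"claw":1},{"slide":[-0.01,0.197,0.473],"angular":[0,0,-0.173],"claw":1},{"slide":[-0.01,0.197,0.473],"angular":[0,0,-0.173],"claw":1},{"slide":[-0.01,0.197,0.473],"angular":[0,0,-0.173],"claw":1},{"slide":[-0.01,0.197,0.473],"angular":[0,0,-0.173],"claw":1}]'
python3 m.py w2 cassette holder; python3 -c "
from h import *
go((.495,-.221,.02),106.5)"
```

```text
time: 3.2
position: [0.4955, -0.2196, 0.1405]
tool_rot: [-1.875, -2.52, 0.0]
ft_force: [0.4, 0.5, -0.2]
grip_width: 1.0
grip_force: 0.0
cassette 0.8 [282. 215.  72.  48.] ztop 0.039 rect mm [ 495. -221.] [59.9 41.8] 16.3 mean [ 0.495 -0.221  0.039]
holder 0.63 [280. 205.  66. 105.] ztop 0.0418 rect mm [ 495.7 -221.3] [53.3 60. ] 17.0 mean [ 0.4955 -0.2204  0.0417]
slide [ 0.    -0.007  0.49 ] angular [0.004 0.006 0.006]
```

```bash
python3 -m inch '[{"slide":[0,-0.005,0.2],"angular":[0,0,0],"claw":1},{"slide":[0,-0.005,0.35],"angular":[0,0,0],"claw":1},{"slide":[0,-0.005,0.48],"angular":[0,0,0],"claw":1},{"slide":[0,-0.005,0.48],"angular":[0,0,0],"claw":1},{"slide":[0,-0.005,0.48],"angular":[0,0,0],"claw":1}]'
python3 -m inch '[{"slide":[0,0,0],"angular":[0,0,0],"claw":-1},{"slide":[0,0,0],"angular":[0,0,0],"claw":-1},{"slide":[0,0,0],"angular":[0,0,0],"claw":-1},{"slide":[0,0,0],"angular":[0,0,0],"claw":-1},{"slide":[0,0,0],"angular":[0,0,0],"claw":-1},{"slide":[0,0,0],"angular":[0,0,0],"claw":-1},{"slide":[0,0,0],"angular":[0,0,0],"claw":-1}]' 40
```

```text
time: 3.85
position: [0.4953, -0.2202, 0.0218]
tool_rot: [1.874, 2.519, 0.0]
ft_force: [0.7, -0.5, 0.6]
grip_width: 1.002
grip_force: 0.0
time: 4.55
position: [0.4951, -0.2197, 0.021]
tool_rot: [1.874, 2.521, -0.0]
ft_force: [-1.0, 0.4, 5.6]
grip_width: 0.686
grip_force: 40.0
```

```bash
python3 -m inch '[{"slide":[0,0,-0.04],"angular":[0,0,0],"claw":-1},{"slide":[0,0,-0.1],"angular":[0,0,0],"claw":-1},{"slide":[0,0,-0.2],"angular":[0,0,0],"claw":-1},{"slide":[0,0,-0.32],"angular":[0,0,0],"claw":-1},{"slide":[0,0,-0.32],"angular":[0,0,0],"claw":-1}]'
python3 -c "
from h import *
go((.53,-.06,.10),106.5)"
```

```text
time: 5.05
position: [0.4977, -0.2205, 0.1052]
tool_rot: [1.869, 2.515, 0.002]
ft_force: [1.0, -0.3, -1.7]
grip_width: 0.685
grip_force: 40.0
slide [0.578 0.309 0.019] angular [0.011 0.011 0.008]
```

```bash
python3 -m inch '[{"slide":[0.19,0.1,0],"angular":[0,0,0],"claw":-1},{"slide":[0.38,0.2,0],"angular":[0,0,0],"claw":-1},{"slide":[0.578,0.309,0],"angular":[0,0,0],"claw":-1},{"slide":[0.578,0.309,0],"angular":[0,0,0],"claw":-1},{"slide":[0.578,0.309,0.2],"angular":[0,0,0],"claw":-1},{"slide":[0.578,0.309,0.26],"angular":[0,0,0],"claw":-1},{"slide":[0.578,0.309,0.28],"angular":[0,0,0],"claw":-1},{"slide":[0.578,0.309,0.28],"angular":[0,0,0],"claw":-1}]'
python3 -c "
from h import *
st();st()"
```

```text
time: 5.85
position: [0.5266, -0.0595, 0.03]
tool_rot: [-1.875, -2.519, 0.001]
ft_force: [-0.1, -0.6, -2.0]
grip_width: 0.685
grip_force: 40.0
time 5.85
position [ 0.5266 -0.0595  0.03  ]
tool_rot [-1.8748e+00 -2.5193e+00  8.0000e-04]
joint_positions [ 0.5748  0.3227 -0.5782  1.9423  0.2162  0.9388  0.1826]
ft_force [-0.1167 -0.6137 -2.036 ]
grip_width 0.6852
grip_force 39.9914
time 5.85
position [ 0.5266 -0.0595  0.03  ]
tool_rot [-1.8748e+00 -2.5193e+00  8.0000e-04]
joint_positions [ 0.5748  0.3227 -0.5782  1.9423  0.2162  0.9388  0.1826]
ft_force [-0.1167 -0.6137 -2.036 ]
grip_width 0.6852
grip_force 39.9914
```

Lowering the last ~15 mm in small steps until it touches.

```bash
python3 -m inch '[{"slide":[0,0,0.03],"angular":[0,0,0],"claw":-1},{"slide":[0,0,0.045],"angular":[0,0,0],"claw":-1},{"slide":[0,0,0.052],"angular":[0,0,0],"claw":-1},{"slide":[0,0,0.056],"angular":[0,0,0],"claw":-1},{"slide":[0,0,0.056],"angular":[0,0,0],"claw":-1}]'
```

```text
time: 6.35
position: [0.5271, -0.0589, 0.0165]
tool_rot: [1.874, 2.521, 0.0]
ft_force: [-0.4, -0.1, -2.4]
grip_width: 0.686
grip_force: 40.0
```

```bash
python3 -m inch '[{"slide":[0,0,0.006],"angular":[0,0,0],"claw":-1},{"slide":[0,0,0.006],"angular":[0,0,0],"claw":-1}]'
```

```text
time: 6.55
position: [0.5273, -0.0589, 0.015]
tool_rot: [1.874, 2.521, 0.0]
ft_force: [-0.3, -0.6, -0.6]
grip_width: 0.684
grip_force: 40.0
```

```bash
python3 -m inch '[{"slide":[0,0,0.003],"angular":[0,0,0],"claw":-1},{"slide":[0,0,0.003],"angular":[0,0,0],"claw":-1},{"slide":[0,0,0.003],"angular":[0,0,0],"claw":1},{"slide":[0,0,0.003],"angular":[0,0,0],"claw":1},{"slide":[0,0,0.003],"angular":[0,0,0],"claw":1},{"slide":[0,0,0.003],"angular":[0,0,0],"claw":1},{"slide":[0,0,0.003],"angular":[0,0,0],"claw":1}]'
python3 -m inch '[{"slide":[0,0,-0.2],"angular":[0,0,0],"claw":1},{"slide":[0,0,-0.4],"angular":[0,0,0],"claw":1},{"slide":[0,0,-0.6],"angular":[0,0,0],"claw":1},{"slide":[0,0,-0.8],"angular":[0,0,0],"claw":1},{"slide":[0,0,-1],"angular":[0,0,0],"claw":1},{"slide":[0,0,-1],"angular":[0,0,0],"claw":1}]'
python3 m.py w3 cassette; python3 -c "
from h import *
go((.4,.16,.30),106.5)"
```

```text
time: 7.25
position: [0.5269, -0.0589, 0.0139]
tool_rot: [-1.874, -2.521, 0.0]
ft_force: [0.6, 0.2, 0.7]
grip_width: 0.984
grip_force: 0.0
time: 7.85
position: [0.5308, -0.0587, 0.2717]
tool_rot: [1.867, 2.512, 0.008]
ft_force: [0.6, 0.8, -0.0]
grip_width: 0.999
grip_force: 0.0
cassette 0.72 [277. 184.  50.  32.] ztop 0.0331 rect mm [527.3 -60.9] [59.9 38.9] 16.8 mean [ 0.5272 -0.0603  0.0331]
slide [ 0.985 -0.236 -0.141] angular [0.004 0.004 0.008]
```

```bash
python3 -m inch '[{"slide":[0.5,0,-0.05],"angular":[0,0,-1],"claw":1},{"slide":[0.98,-0.05,-0.05],"angular":[0,0,-1],"claw":1},{"slide":[0.98,-0.05,-0.05],"angular":[0,0,-1],"claw":1},{"slide":[0.98,-0.05,-0.05],"angular":[0,0,-1],"claw":1},{"slide":[0.98,-0.05,-0.05],"angular":[0,0,-1],"claw":1},{"slide":[0.98,-0.05,-0.05],"angular":[0,0,-1],"claw":1}]' >/dev/null
python3 -c "
from h import *
go((.46,.22,.28),190)"
```

```text
slide [ 0.053  0.173 -0.018] angular [ 1.000e-03 -5.000e-03 -1.753e+00]
```

```bash
python3 -m inch '[{"slide":[0.053,0.173,-0.018],"angular":[0,0,-1],"claw":1},{"slide":[0.053,0.173,-0.018],"angular":[0,0,-1],"claw":1},{"slide":[0.053,0.173,-0.018],"angular":[0,0,-1],"claw":1},{"slide":[0.053,0.173,-0.018],"angular":[0,0,-1],"claw":1},{"slide":[0.053,0.173,-0.018],"angular":[0,0,-1],"claw":1}]' >/dev/null
python3 -m inch '[{"slide":[0,0,0],"angular":[0,0,-0.75],"claw":1},{"slide":[0,0,0],"angular":[0,0,-0.75],"claw":1},{"slide":[0,0,0],"angular":[0,0,-0.75],"claw":1},{"slide":[0,0,0],"angular":[0,0,-0.75],"claw":1}]'
python3 m.py w4 deck stage
```

```text
time: 9.45
position: [0.464, 0.212, 0.2799]
tool_rot: [0.25, -3.13, 0.001]
ft_force: [-0.1, -0.1, 0.2]
grip_width: 1.003
grip_force: 0.0
deck 0.76 [293. 210.  86. 100.] ztop 0.1274 rect mm [504.7 229.3] [26.5 80.4] 10.0 mean [0.5017 0.2296 0.1273]
stage 0.65 [295. 206.  88. 107.] ztop 0.1267 rect mm [501.8 229.9] [22.2 80.6] 3.4 mean [0.5    0.2293 0.1266]
```

View pics/w4.png

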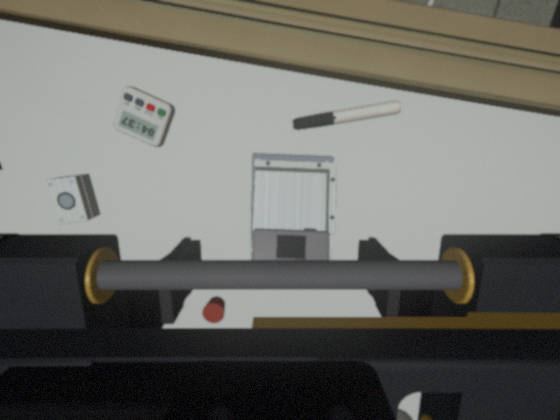

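The wrist view shows the whole deck: stop along row ~163, fence at column ~333 on the +y side, and the head at (290,245). Now I fit the deck frame from depth.

```bash
cat > deck.py <<'E'
from h import *
import sys
fn=sys.argv[1]; P=np.load(fn+'.npz')['P'].reshape(-1,3)
# initial guess of deck frame
yaw=np.deg2rad(7); o=np.array(eval(sys.argv[2])) if len(sys.argv)>2 else np.array([.435,.27,.056])
def frame(yaw,n):
    x=np.array([np.cos(yaw),np.sin(yaw),0]);x-=n*(n@x);x/=np.linalg.norm(x);return np.stack([x,np.cross(n,x),n],1)
n=R.from_euler('ZY',[yaw,-20*np.pi/180]).as_matrix()[:,2]
for it in range(8):
    F=frame(yaw,n);Q=(P-o)@F
    w=.010 if it<2 else .003
    m=(Q[:,0]>.008)&(Q[:,0]<.06)&(Q[:,1]>-.075)&(Q[:,1]<-.01)&(abs(Q[:,2])<w)
    c=P[m].mean(0);U=np.linalg.svd(P[m]-c,full_matrices=False)[2];n=U[2]*np.sign(U[2][2])
    o=o+n*((c-o)@n);F=frame(yaw,n);Q=(P-o)@F
    top=abs(Q[:,2]-.022)<.003
    g=.012 if it<4 else .008
    f=Q[top&(Q[:,0]>.005)&(Q[:,0]<.065)&(abs(Q[:,1]-.004)<g)]
    s=Q[top&(Q[:,1]>-.08)&(Q[:,1]<-.005)&(abs(Q[:,0]+.004)<g)]
    a=np.polyfit(f[:,0],f[:,1],1);b=np.polyfit(s[:,1],s[:,0],1)
    dy=(a[0]-b[0])/2
    fy=(np.percentile(f[:,1],1)+np.percentile(f[:,1],99))/2;sx=(np.percentile(s[:,0],1)+np.percentile(s[:,0],99))/2
    o=o+F@np.array([sx+.004,fy-.004,0]);yaw+=dy
F=frame(yaw,n)
print('n pts',m.sum(),len(f),len(s),'origin',np.round(o,4),'yaw',round(np.rad2deg(yaw),2),'slopes',a[0],b[0],'tilt',round(np.rad2deg(np.arccos(n[2])),2),'n az',round(np.rad2deg(np.arctan2(-n[1],-n[0])),2))
print('fence y',np.percentile(f[:,1],[1,99]),'stop x',np.percentile(s[:,0],[1,99]),'h',np.median(f[:,2]),np.median(s[:,2]))
E
python3 deck.py w4
```

```text
n pts 2349 389 487 origin [0.4358 0.2636 0.057 ] yaw 6.91 slopes 5.67733587243351e-05 5.7192423201581794e-05 tilt 19.92 n az 6.84
fence y [4.13246551e-05 7.95834637e-03] stop x [-7.98496652e-03 -1.54570347e-05] h 0.021936779203795345 0.02181396086208237
```

```bash
python3 -m inch '[{"slide":[0.08,-0.1,0.2],"angular":[0,0,0],"claw":1},{"slide":[0.08,-0.1,0.2],"angular":[0,0,0],"claw":1},{"slide":[0.08,-0.1,0.2],"angular":[0,0,0],"claw":1}]'
python3 m.py w5; python3 deck.py w5; python3 -c "
from h import *
go((.527,-.06,.25),196.7)"
```

```text
time: 9.9
position: [0.4477, 0.1834, 0.2298]
tool_rot: [0.248, -3.129, 0.002]
ft_force: [0.7, 0.7, -0.2]
grip_width: 1.003
grip_force: 0.0
n pts 3032 321 616 origin [0.4363 0.264  0.0571] yaw 6.16 slopes -0.01230537500519412 -0.01230532376509385 tilt 19.95 n az 6.77
fence y [-0.00011714  0.0081171 ] stop x [-0.0081522   0.00015213] h 0.021847106969146258 0.02186487814627985
slide [-0.152 -1.017 -0.074] angular [-0.     0.001 -0.252]
```

```bash
python3 -m inch '[{"slide":[-0.15,-0.2,-0.05],"angular":[0,0,-0.25],"claw":1},{"slide":[-0.15,-0.4,-0.05],"angular":[0,0,-0.25],"claw":1},{"slide":[-0.15,-0.6,-0.05],"angular":[0,0,-0.25],"claw":1},{"slide":[-0.15,-0.8,-0.05],"angular":[0,0,-0.25],"claw":1},{"slide":[-0.15,-1,-0.05],"angular":[0,0,-0.25],"claw":1},{"slide":[-0.15,-1,-0.05],"angular":[0,0,-0.25],"claw":1},{"slide":[-0.15,-1,-0.05],"angular":[0,0,-0.25],"claw":1}]'
python3 -c "
from h import *
go((.527,-.06,.14),196.7)"
```

```text
time: 10.65
position: [0.5277, -0.0581, 0.245]
tool_rot: [-0.449, 3.107, 0.0]
ft_force: [-0.0, 1.1, 0.5]
grip_width: 0.998
grip_force: 0.0
slide [ 0.006 -0.007  0.42 ] angular [-0.     0.005 -0.008]
```

```bash
python3 -m inch '[{"slide":[0,0,0.2],"angular":[0,0,-0.008],"claw":1},{"slide":[0,-0.007,0.4],"angular":[0,0,-0.008],"claw":1},{"slide":[0,-0.007,0.42],"angular":[0,0,-0.008],"claw":1},{"slide":[0,-0.007,0.42],"angular":[0,0,-0.008],"claw":1}]'
python3 m.py w6 cassette; python3 -c "
from h import *
go((.527,-.06,.035),196.7)"
```

```text
time: 11.05
position: [0.5266, -0.0552, 0.1391]
tool_rot: [0.468, -3.106, -0.002]
ft_force: [0.1, 0.1, 0.9]
grip_width: 1.0
grip_force: 0.0
cassette 0.97 [274. 208.  51.  72.] ztop 0.033 rect mm [527.2 -60.5] [60.  39.8] 15.8 mean [ 0.5259 -0.0612  0.033 ]
slide [ 0.012 -0.012  0.426] angular [-0.003  0.008  0.013]
```

```bash
python3 -m inch '[{"slide":[0.006,-0.012,0.2],"angular":[0,0,0],"claw":1},{"slide":[0.008,-0.012,0.36],"angular":[0,0,0],"claw":1},{"slide":[0.008,-0.012,0.4],"angular":[0,0,0],"claw":1},{"slide":[0.008,-0.012,0.4],"angular":[0,0,0],"claw":1},{"slide":[0.008,-0.012,0.4],"angular":[0,0,0],"claw":1}]'
python3 -c "
from h import *
for i in range(4):
    ctrl.get_image('top'); s=ctrl.get_state(); print(np.round(s['position'],4),np.round(s['tool_rot'],3))
go((.527,-.06,.035),196.7)"
```

```text
time: 11.65
position: [0.5277, -0.0609, 0.0413]
tool_rot: [-0.464, 3.103, -0.002]
ft_force: [0.9, 0.5, 0.4]
grip_width: 0.998
grip_force: 0.0
[ 0.5278 -0.061   0.0414] [-4.640e-01  3.103e+00 -3.000e-03]
[ 0.5276 -0.0611  0.0412] [-4.630e-01  3.103e+00 -3.000e-03]
[ 0.5272 -0.0612  0.0409] [-4.630e-01  3.103e+00 -3.000e-03]
[ 0.5268 -0.0612  0.0405] [-4.630e-01  3.104e+00 -2.000e-03]
slide [-0.002  0.005  0.022] angular [-0.004  0.005  0.009]
```

```bash
python3 -m inch '[{"slide":[0,0.003,0.022],"angular":[0,0,0],"claw":1},{"slide":[0,0.003,0.022],"angular":[0,0,0],"claw":1},{"slide":[0,0.003,0.022],"angular":[0,0,0],"claw":1},{"slide":[0,0.003,0.022],"angular":[0,0,0],"claw":1}]'
```

```text
time: 12.25
position: [0.525, -0.0603, 0.033]
tool_rot: [0.464, -3.107, 0.0]
ft_force: [-0.2, 0.2, 0.1]
grip_width: 0.998
grip_force: 0.0
```

```bash
python3 -m inch '[{"slide":[0.006,0,-0.008],"angular":[0,0,0],"claw":1},{"slide":[0.006,0,-0.008],"angular":[0,0,0],"claw":1},{"slide":[0.006,0,-0.008],"angular":[0,0,0],"claw":1},{"slide":[0.006,0,-0.008],"angular":[0,0,0],"claw":1}]'
python3 -c "
from h import *
for i in range(3):
    ctrl.get_image('top'); s=ctrl.get_state(); print(np.round(s['position'],4),np.round(s['tool_rot'],3))"
```

```text
time: 12.65
position: [0.5237, -0.0608, 0.0351]
tool_rot: [-0.464, 3.107, -0.0]
ft_force: [0.2, 0.3, 0.6]
grip_width: 1.0
grip_force: 0.0
[ 0.5236 -0.0608  0.035 ] [-0.464  3.107 -0.   ]
[ 0.5236 -0.0608  0.035 ] [-0.464  3.107 -0.   ]
[ 0.5236 -0.0607  0.035 ] [ 0.464 -3.107  0.   ]
```

```bash
python3 -m inch '[{"slide":[-0.012,0,0],"angular":[0,0,0],"claw":1},{"slide":[-0.012,0,0],"angular":[0,0,0],"claw":1},{"slide":[-0.012,0,0],"angular":[0,0,0],"claw":-1},{"slide":[-0.012,0,0],"angular":[0,0,0],"claw":-1},{"slide":[-0.012,0,0],"angular":[0,0,0],"claw":-1},{"slide":[-0.012,0,0],"angular":[0,0,0],"claw":-1},{"slide":[-0.012,0,0],"angular":[0,0,0],"claw":-1},{"slide":[-0.012,0,0],"angular":[0,0,0],"claw":-1},{"slide":[-0.012,0,0],"angular":[0,0,0],"claw":-1},{"slide":[-0.012,0,0],"angular":[0,0,0],"claw":-1}]' 50
python3 -c "
from h import *
ctrl.get_image('top');st()"
```

```text
time: 13.8
position: [0.5265, -0.0599, 0.035]
tool_rot: [0.464, -3.107, 0.0]
ft_force: [0.4, 0.3, -0.0]
grip_width: 0.45
grip_force: 50.0
time 13.85
position [ 0.5265 -0.0599  0.0351]
tool_rot [-4.6400e-01  3.1071e+00 -2.0000e-04]
joint_positions [ 0.6469  0.3308 -0.6604  1.938   0.2471  0.9533  1.7356]
ft_force [-0.3867  0.6718 -0.0494]
grip_width 0.4495
grip_force 49.9837
```

```bash
python3 -m inch '[{"slide":[0,0,-0.02],"angular":[0,0,0],"claw":-1},{"slide":[0,0,-0.08],"angular":[0,0,0],"claw":-1},{"slide":[0,0,-0.2],"angular":[0,0,0],"claw":-1},{"slide":[0,0,-0.35],"angular":[0,0,0],"claw":-1},{"slide":[0,0,-0.5],"angular":[0,0,0],"claw":-1},{"slide":[0,0,-0.65],"angular":[0,0,0],"claw":-1},{"slide":[0,0,-0.7],"angular":[0,0,0],"claw":-1},{"slide":[0,0,-0.7],"angular":[0,0,0],"claw":-1}]'
cat > tgt.py <<'E'
from h import *
import sys
o=np.array([.436,.2638,.057]);Y=6.8
F=(R.from_euler('z',Y,degrees=True)*R.from_euler('y',-20,degrees=True)).as_matrix()
# cassette origin in deck coords -> TCP: offset (dx along cassette), dz 35 mm
q=np.array(eval(sys.argv[1]))
p=o+F@(q+np.array([0,0,.035]))
print('tcp',np.round(p,4))
s=ctrl.get_state();T=R.from_rotvec(s['tool_rot']);pc=np.array(s['position'])
print('now in deck',np.round(F.T@(pc-o)-[0,0,.035],4),'tool z.n',np.round(F.T@T.as_matrix(),3).tolist())
go(p,180+Y,20,Y)
E
python3 tgt.py '(.034,-.022,.08)'
python3 m.py w7 cassette
```

```text
time: 14.65
position: [0.5278, -0.0599, 0.2125]
tool_rot: [-0.463, 3.103, -0.004]
ft_force: [0.4, 0.0, -2.2]
grip_width: 0.45
grip_force: 50.0
tcp [0.4313 0.2411 0.1767]
now in deck [ 0.1028 -0.3323  0.093 ] tool z.n [[-0.926, -0.167, -0.338], [-0.177, 0.984, -0.002], [0.333, 0.058, -0.941]]
slide [0.018 1.264 0.139] angular [ 0.054 -0.657  0.337]
cassette 0.98 [281. 256.  77. 118.] ztop 0.2103 rect mm [528.3 -60.5] [60.4 39.9] 16.6 mean [ 0.5234 -0.062   0.2102]
```

View pics/w7.png

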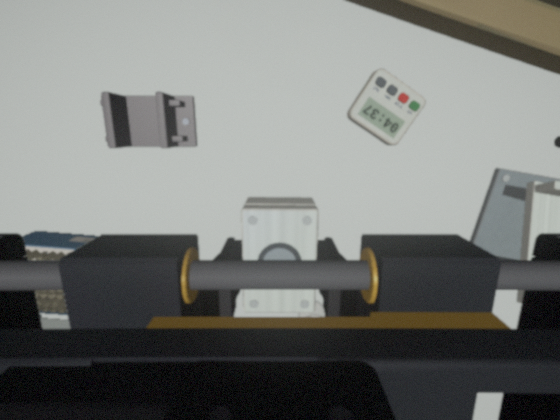

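The wrist view shows the cassette held squarely between the fingers at (280,255), with the window on top. Moving to above the deck while tilting.

```bash
python3 -m inch '[{"slide":[0.01,0.12,0],"angular":[0.02,-0.25,0.12],"claw":-1},{"slide":[0.01,0.28,0],"angular":[0.05,-0.5,0.25],"claw":-1},{"slide":[0.01,0.46,0],"angular":[0.054,-0.657,0.337],"claw":-1},{"slide":[0.01,0.64,0],"angular":[0.054,-0.657,0.337],"claw":-1},{"slide":[0.01,0.82,0],"angular":[0.054,-0.657,0.337],"claw":-1},{"slide":[0.01,0.94,0],"angular":[0.054,-0.657,0.337],"claw":-1},{"slide":[0.01,1,0],"angular":[0.054,-0.657,0.337],"claw":-1},{"slide":[0.01,1,0],"angular":[0.054,-0.657,0.337],"claw":-1},{"slide":[0.01,1,0],"angular":[0.054,-0.657,0.337],"claw":-1}]'
python3 tgt.py '(.034,-.022,.05)'
```

```text
time: 15.65
position: [0.4499, 0.1777, 0.2079]
tool_rot: [-0.166, 2.796, 0.031]
ft_force: [0.2, 0.2, -1.0]
grip_width: 0.45
grip_force: 50.0
tcp [0.4415 0.2423 0.1485]
now in deck [ 0.055  -0.0872  0.1055] tool z.n [[-1.0, 0.0, -0.008], [0.0, 1.0, 0.001], [0.008, 0.001, -1.0]]
slide [0.082 0.26  0.223] angular [ 0.003 -0.016 -0.   ]
```

```bash
python3 -m inch '[{"slide":[0.05,0.13,0],"angular":[0,-0.016,0],"claw":-1},{"slide":[0.082,0.26,0.03],"angular":[0,-0.016,0],"claw":-1},{"slide":[0.082,0.26,0.13],"angular":[0,-0.016,0],"claw":-1},{"slide":[0.082,0.26,0.223],"angular":[0,-0.016,0],"claw":-1},{"slide":[0.082,0.26,0.223],"angular":[0,-0.016,0],"claw":-1},{"slide":[0.082,0.26,0.223],"angular":[0,-0.016,0],"claw":-1},{"slide":[0.082,0.26,0.223],"angular":[0,-0.016,0],"claw":-1}]'
python3 tgt.py '(.034,-.022,.01)'; python3 m.py w8 cassette; python3 - <<'E'
from h import *
o=np.array([.436,.2638,.057])
F=(R.from_euler('z',6.8,degrees=True)*R.from_euler('y',-20,degrees=True)).as_matrix()
d=snap('wrist');P=cloud(d);m=ctrl.outline_of('cassette','wrist')[0]['mask']&(d['depth']>0)
Q=(P[m]-o)@F;zt=np.median(Q[:,2]);t=Q[abs(Q[:,2]-zt)<.004]
print('top z',zt,'x',np.percentile(t[:,0],[1,99]),'y',np.percentile(t[:,1],[1,99]))
b=np.linalg.lstsq(np.c_[t[:,:2],np.ones(len(t))],t[:,2],rcond=None)[0];print('tilts',b)
E
```

```text
time: 16.35
position: [0.4437, 0.2424, 0.1517]
tool_rot: [-0.162, 2.783, 0.033]
ft_force: [0.7, -0.9, -1.5]
grip_width: 0.448
grip_force: 50.0
tcp [0.455  0.2439 0.1109]
now in deck [ 0.0372 -0.0222  0.0522] tool z.n [[-1.0, 0.003, 0.005], [0.003, 1.0, 0.002], [-0.005, 0.002, -1.0]]
slide [0.014 0.    0.169] angular [ 0.004  0.01  -0.005]
cassette 0.81 [282. 257.  76. 114.] ztop 0.1573 rect mm [466.4 244. ] [14.9 39.9] 7.5 mean [0.4652 0.2437 0.1573]
top z 0.08537961349287906 x [0.00812524 0.06688981] y [-0.04152493 -0.00325398]
tilts [ 0.00783001 -0.00024597  0.08518079]
```

View pics/w8.png

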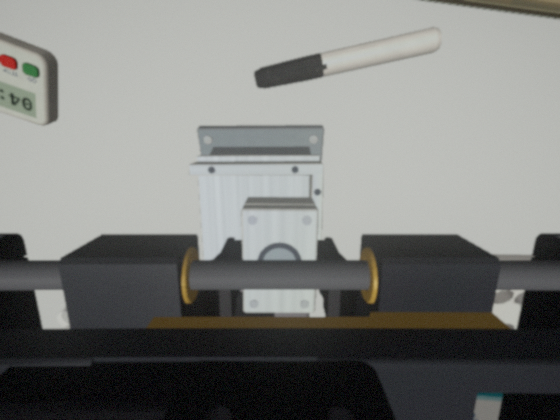

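The wrist view shows the cassette hovering over the deck, next to the fence at (318,190) and above the stop at row ~168. Its measured deck centre is (37, -22) mm. Descending to 10 mm above.

```bash
python3 -m inch '[{"slide":[0.014,0,0.08],"angular":[0,0,0],"claw":-1},{"slide":[0.014,0,0.13],"angular":[0,0,0],"claw":-1},{"slide":[0.014,0,0.16],"angular":[0,0,0],"claw":-1},{"slide":[0.014,0,0.16],"angular":[0,0,0],"claw":-1},{"slide":[0.014,0,0.16],"angular":[0,0,0],"claw":-1},{"slide":[0.014,0,0.16],"angular":[0,0,0],"claw":-1}]'
python3 tgt.py '(.033,-.022,.003)'; python3 - <<'E'
from h import *
ctrl.get_image('top');ctrl.get_image('top')
E
python3 tgt.py '(.033,-.022,.003)'
```

```text
time: 17.15
position: [0.4538, 0.2448, 0.1129]
tool_rot: [-0.165, 2.783, 0.033]
ft_force: [0.9, 0.4, -2.4]
grip_width: 0.45
grip_force: 50.0
tcp [0.4565 0.2441 0.104 ]
now in deck [ 0.0336 -0.021   0.0122] tool z.n [[-1.0, 0.001, 0.005], [0.001, 1.0, 0.002], [-0.005, 0.002, -1.0]]
slide [ 0.002 -0.004  0.037] angular [ 0.005  0.01  -0.001]
tcp [0.4565 0.2441 0.104 ]
now in deck [ 0.0335 -0.0211  0.0122] tool z.n [[-1.0, 0.001, 0.005], [0.001, 1.0, 0.002], [-0.005, 0.002, -1.0]]
slide [ 0.002 -0.004  0.037] angular [ 0.004  0.01  -0.001]
```

```bash
python3 -m inch '[{"slide":[0,-0.006,0.015],"angular":[0.003,0.009,0],"claw":-1},{"slide":[0,-0.006,0.026],"angular":[0.003,0.009,0],"claw":-1},{"slide":[0,-0.006,0.034],"angular":[0.003,0.009,0],"claw":-1},{"slide":[0,-0.006,0.034],"angular":[0.003,0.009,0],"claw":-1},{"slide":[0,-0.006,0.034],"angular":[0.003,0.009,0],"claw":-1}]'
python3 tgt.py '(.033,-.0225,.000)'
```

```text
time: 17.75
position: [0.4564, 0.2434, 0.1039]
tool_rot: [-0.165, 2.789, 0.03]
ft_force: [0.5, -0.3, -1.0]
grip_width: 0.449
grip_force: 50.0
tcp [0.4576 0.2437 0.1012]
now in deck [ 0.0328 -0.0227  0.003 ] tool z.n [[-1.0, 0.001, -0.001], [0.001, 1.0, 0.001], [0.001, 0.001, -1.0]]
slide [-0.001  0.001  0.012] angular [ 0.001 -0.002 -0.001]
```

```bash
python3 -m inch '[{"slide":[0,0,0.003],"angular":[0,0,0],"claw":-1},{"slide":[0,0,0.006],"angular":[0,0,0],"claw":-1},{"slide":[0,0,0.008],"angular":[0,0,0],"claw":-1},{"slide":[0,0,0.008],"angular":[0,0,0],"claw":-1}]'
```

```text
time: 18.15
position: [0.4571, 0.2434, 0.1021]
tool_rot: [-0.165, 2.789, 0.03]
ft_force: [-0.1, -0.2, -2.8]
grip_width: 0.446
grip_force: 50.0
```

```bash
python3 -m inch '[{"slide":[0,0,0.003],"angular":[0,0,0],"claw":-1},{"slide":[0,0,0.003],"angular":[0,0,0],"claw":-1},{"slide":[0,0,0.003],"angular":[0,0,0],"claw":-1}]'
```

```text
time: 18.45
position: [0.4574, 0.2435, 0.1014]
tool_rot: [-0.165, 2.789, 0.03]
ft_force: [-0.2, -0.2, -2.6]
grip_width: 0.45
grip_force: 50.0
```

```bash
python3 -m inch '[{"slide":[0,0,0.003],"angular":[0,0,0],"claw":-1},{"slide":[0,0,0.003],"angular":[0,0,0],"claw":-1},{"slide":[0,0,0.003],"angular":[0,0,0],"claw":-1}]'; python3 tgt.py '(.03,-.020,.000)'
```

```text
time: 18.75
position: [0.4576, 0.2435, 0.1007]
tool_rot: [-0.165, 2.789, 0.03]
ft_force: [0.4, -0.9, -2.5]
grip_width: 0.452
grip_force: 50.0
tcp [0.4545 0.2459 0.1001]
now in deck [ 0.0329 -0.0227 -0.0004] tool z.n [[-1.0, 0.001, -0.001], [0.001, 1.0, 0.001], [0.001, 0.001, -1.0]]
slide [ 0.012  0.011 -0.002] angular [ 0.001 -0.001 -0.001]
```

```bash
python3 -m inch '[{"slide":[0,0,0.003],"angular":[0,0,0],"claw":-1},{"slide":[0,0,0.003],"angular":[0,0,0],"claw":-1},{"slide":[0,0,0.003],"angular":[0,0,0],"claw":-1}]'
```

```text
time: 19.05
position: [0.4579, 0.2435, 0.1003]
tool_rot: [-0.165, 2.789, 0.03]
ft_force: [-3.1, -1.8, 3.6]
grip_width: 0.447
grip_force: 50.0
```

```bash
python3 -m inch '[{"slide":[0,0,0.002],"angular":[0,0,0],"claw":-1},{"slide":[0,0,0.002],"angular":[0,0,0],"claw":-1},{"slide":[0,0,0.002],"angular":[0,0,0],"claw":-1}]'
```

```text
time: 19.35
position: [0.4579, 0.2436, 0.1003]
tool_rot: [-0.165, 2.789, 0.029]
ft_force: [-7.6, -2.6, 11.0]
grip_width: 0.448
grip_force: 50.0
```

```bash
python3 -m inch '[{"slide":[0.003,0,-0.002],"angular":[0,0,0],"claw":-1},{"slide":[0.006,0,-0.002],"angular":[0,0,0],"claw":-1},{"slide":[0.008,0,-0.002],"angular":[0,0,0],"claw":-1},{"slide":[0.008,0,-0.002],"angular":[0,0,0],"claw":-1}]'; python3 tgt.py '(.03,-.020,.000)'
```

```text
time: 19.75
position: [0.4566, 0.2436, 0.0998]
tool_rot: [-0.165, 2.788, 0.031]
ft_force: [-0.0, 0.1, 1.3]
grip_width: 0.45
grip_force: 50.0
tcp [0.4545 0.2459 0.1001]
now in deck [ 0.0316 -0.0225 -0.0009] tool z.n [[-1.0, 0.001, 0.001], [0.001, 1.0, 0.001], [-0.001, 0.001, -1.0]]
slide [ 0.007  0.01  -0.004] angular [ 0.002  0.001 -0.002]
```

```bash
python3 -m inch '[{"slide":[0.003,0,0],"angular":[0,0,0],"claw":-1},{"slide":[0.005,0,0],"angular":[0,0,0],"claw":-1},{"slide":[0.005,0,0],"angular":[0,0,0],"claw":-1}]'
```

```text
time: 20.05
position: [0.4552, 0.2435, 0.0993]
tool_rot: [-0.165, 2.788, 0.031]
ft_force: [0.5, 0.7, 2.8]
grip_width: 0.452
grip_force: 50.0
```

```bash
python3 -m inch '[{"slide":[0.003,0,0],"angular":[0,0,0],"claw":-1},{"slide":[0.004,0,0],"angular":[0,0,0],"claw":-1},{"slide":[0.004,0,0],"angular":[0,0,0],"claw":-1}]'; python3 tgt.py '(.03,-.020,.000)'
```

```text
time: 20.35
position: [0.4542, 0.2433, 0.099]
tool_rot: [-0.165, 2.788, 0.031]
ft_force: [-0.4, 0.5, 4.7]
grip_width: 0.451
grip_force: 50.0
tcp [0.4545 0.2459 0.1001]
now in deck [ 0.0291 -0.0225 -0.0009] tool z.n [[-1.0, 0.001, 0.0], [0.001, 1.0, 0.001], [-0.0, 0.001, -1.0]]
slide [-0.004  0.01  -0.004] angular [ 0.002  0.    -0.001]
```

```bash
python3 -m inch '[{"slide":[0.003,0,-0.001],"angular":[0,0,0],"claw":-1},{"slide":[0.003,0,-0.001],"angular":[0,0,0],"claw":-1},{"slide":[0.003,0,-0.001],"angular":[0,0,0],"claw":-1}]'
```

```text
time: 20.65
position: [0.4538, 0.2432, 0.0989]
tool_rot: [-0.165, 2.788, 0.031]
ft_force: [4.4, 0.5, 1.6]
grip_width: 0.451
grip_force: 50.0
```

```bash
python3 -m inch '[{"slide":[0.002,0,0],"angular":[0,0,0],"claw":-1},{"slide":[0.002,0,0],"angular":[0,0,0],"claw":-1},{"slide":[0.002,0,0],"angular":[0,0,0],"claw":-1}]'; python3 tgt.py '(.03,-.020,.000)'
```

```text
time: 20.95
position: [0.4537, 0.2432, 0.099]
tool_rot: [-0.165, 2.787, 0.032]
ft_force: [6.5, 1.5, 0.4]
grip_width: 0.452
grip_force: 50.0
tcp [0.4545 0.2459 0.1001]
now in deck [ 0.0286 -0.0225 -0.0007] tool z.n [[-1.0, 0.001, 0.001], [0.001, 1.0, 0.001], [-0.001, 0.001, -1.0]]
slide [-0.006  0.01  -0.003] angular [ 0.003  0.003 -0.002]
```

```bash
python3 -m inch '[{"slide":[0,0.003,0],"angular":[0,0,0],"claw":-1},{"slide":[0,0.006,0],"angular":[0,0,0],"claw":-1},{"slide":[0,0.006,0],"angular":[0,0,0],"claw":-1}]'
```

```text
time: 21.25
position: [0.4537, 0.2433, 0.0989]
tool_rot: [-0.164, 2.787, 0.028]
ft_force: [6.4, -2.5, 1.4]
grip_width: 0.448
grip_force: 50.0
```

```bash
python3 -m inch '[{"slide":[0,0.003,0],"angular":[0,0,0],"claw":-1},{"slide":[0,0.003,0],"angular":[0,0,0],"claw":-1},{"slide":[0,0.003,0],"angular":[0,0,0],"claw":-1}]'; python3 tgt.py '(.03,-.020,.000)'
```

```text
time: 21.55
position: [0.4537, 0.2435, 0.0989]
tool_rot: [-0.164, 2.787, 0.027]
ft_force: [5.5, -2.8, 2.9]
grip_width: 0.447
grip_force: 50.0
tcp [0.4545 0.2459 0.1001]
now in deck [ 0.0286 -0.0223 -0.0008] tool z.n [[-1.0, 0.001, 0.001], [0.001, 1.0, -0.002], [-0.001, -0.002, -1.0]]
slide [-0.006  0.009 -0.003] angular [-0.003  0.001 -0.002]
```

```bash
python3 -m inch '[{"slide":[0,0.003,0],"angular":[0,0,0],"claw":-1},{"slide":[0,0.003,0],"angular":[0,0,0],"claw":-1},{"slide":[0,0.003,0],"angular":[0,0,0],"claw":-1},{"slide":[0,0.003,0],"angular":[0,0,0],"claw":-1}]'; python3 tgt.py '(.03,-.020,.000)'
```

```text
time: 21.95
position: [0.4537, 0.2437, 0.0989]
tool_rot: [-0.163, 2.788, 0.026]
ft_force: [5.5, -4.1, 3.5]
grip_width: 0.454
grip_force: 50.0
tcp [0.4545 0.2459 0.1001]
now in deck [ 0.0286 -0.022  -0.0008] tool z.n [[-1.0, 0.001, 0.001], [0.001, 1.0, -0.003], [-0.001, -0.003, -1.0]]
slide [-0.006  0.008 -0.003] angular [-0.005  0.001 -0.002]
```

```bash
cat > chk.py <<'E'
from h import *
import sys
o=np.array([.436,.2638,.057])
F=(R.from_euler('z',6.8,degrees=True)*R.from_euler('y',-20,degrees=True)).as_matrix()
d=snap('wrist',sys.argv[1]+'.png');P=cloud(d);m=ctrl.outline_of('cassette','wrist')[0]['mask']&(d['depth']>0)
Q=(P-o)@F;t=Q[m&(abs(Q[...,2]-.032)<.004)]
print('top z',np.median(t[:,2]),'x',np.percentile(t[:,0],[1,99]),'y',np.percentile(t[:,1],[1,99]))
print('tilts',np.linalg.lstsq(np.c_[t[:,:2],np.ones(len(t))],t[:,2],rcond=None)[0])
k=(abs(Q[...,2]-.022)<.003)
f=Q[k&(abs(Q[...,1]-.004)<.009)&(Q[...,0]>0)&(Q[...,0]<.07)];s=Q[k&(abs(Q[...,0]+.004)<.009)&(Q[...,1]<0)&(Q[...,1]>-.085)]
print('fence y',np.percentile(f[:,1],[2,98]),'stop x',np.percentile(s[:,0],[2,98]))
c=cv2.resize(d['color'][100:310,180:400,::-1],(628,600),interpolation=cv2.INTER_CUBIC);cv2.imwrite('pics/'+sys.argv[1]+'c.png',c)
E
python3 chk.py w9
```

```text
top z 0.03217397253036575 x [-0.00046374  0.05835153] y [-0.04192851 -0.00378251]
tilts [ 0.00463765 -0.00420839  0.03192989]
fence y [-0.00014593  0.00758214] stop x [-0.00851199 -0.00036308]
```

View pics/w9c.png

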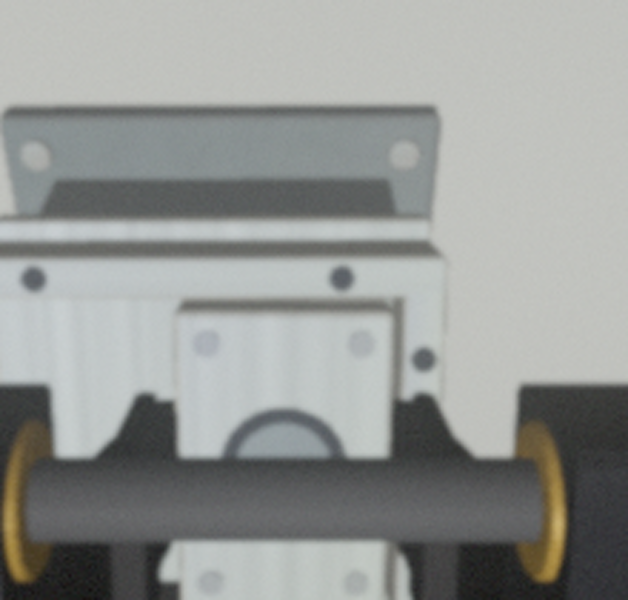

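The crop shows the cassette's end on the stop (row ~300), with a 2–3 mm gap to the fence (columns 393–403). I ease the pressure and keep moving toward the fence.

```bash
python3 -m inch '[{"slide":[-0.002,0,-0.002],"angular":[0,0,0],"claw":-1},{"slide":[-0.002,0.002,-0.002],"angular":[0,0,0],"claw":-1},{"slide":[-0.002,0.004,-0.002],"angular":[0,0,0],"claw":-1},{"slide":[-0.002,0.004,-0.002],"angular":[0,0,0],"claw":-1}]'; python3 tgt.py '(.03,-.020,.000)'
```

```text
time: 22.45
position: [0.4534, 0.2451, 0.099]
tool_rot: [-0.164, 2.788, 0.027]
ft_force: [6.5, -2.7, 0.2]
grip_width: 0.449
grip_force: 50.0
tcp [0.4545 0.2459 0.1001]
now in deck [ 0.0285 -0.0206 -0.0007] tool z.n [[-1.0, 0.001, -0.0], [0.001, 1.0, -0.002], [0.0, -0.002, -1.0]]
slide [-0.006  0.003 -0.003] angular [-0.004 -0.    -0.002]
```

Stiction released; a little more.

```bash
python3 -m inch '[{"slide":[0,0.002,-0.001],"angular":[0,0,0],"claw":-1},{"slide":[0,0.004,-0.001],"angular":[0,0,0],"claw":-1},{"slide":[0,0.004,-0.001],"angular":[0,0,0],"claw":-1},{"slide":[0,0.004,-0.001],"angular":[0,0,0],"claw":-1}]'; python3 tgt.py '(.03,-.020,.000)'
```

```text
time: 22.85
position: [0.4532, 0.246, 0.0993]
tool_rot: [-0.164, 2.788, 0.027]
ft_force: [6.2, -2.2, -0.4]
grip_width: 0.453
grip_force: 50.0
tcp [0.4545 0.2459 0.1001]
now in deck [ 0.0286 -0.0197 -0.0004] tool z.n [[-1.0, 0.001, -0.0], [0.001, 1.0, -0.002], [0.0, -0.002, -1.0]]
slide [-0.006 -0.001 -0.002] angular [-0.004 -0.    -0.002]
```

```bash
python3 -m inch '[{"slide":[0,0.002,0],"angular":[0,0,0],"claw":-1},{"slide":[0,0.004,0],"angular":[0,0,0],"claw":-1},{"slide":[0,0.004,0],"angular":[0,0,0],"claw":-1},{"slide":[0,0.004,0],"angular":[0,0,0],"claw":-1}]'; python3 tgt.py '(.03,-.020,.000)'; python3 chk.py w10
```

```text
time: 23.25
position: [0.4532, 0.2466, 0.0992]
tool_rot: [-0.163, 2.788, 0.026]
ft_force: [5.1, -3.5, 0.4]
grip_width: 0.45
grip_force: 50.0
tcp [0.4545 0.2459 0.1001]
now in deck [ 0.0286 -0.0192 -0.0005] tool z.n [[-1.0, 0.001, -0.0], [0.001, 1.0, -0.003], [0.0, -0.003, -1.0]]
slide [-0.006 -0.003 -0.002] angular [-0.005 -0.001 -0.002]
top z 0.03249666724374031 x [-0.00055553  0.05819993] y [-0.03951846 -0.00065912]
tilts [ 0.00929906 -0.00361934  0.03216337]
fence y [0.00046213 0.00757315] stop x [-0.00851359 -0.00042331]
```

```bash
python3 -m inch '[{"slide":[0,0.002,0],"angular":[0,0,0],"claw":-1},{"slide":[0,0.004,0],"angular":[0,0,0],"claw":-1},{"slide":[0,0.004,0],"angular":[0,0,0],"claw":-1},{"slide":[0,0.004,0],"angular":[0,0,0],"claw":-1}]'; python3 tgt.py '(.03,-.020,.000)'
```

```text
time: 23.75
position: [0.4532, 0.2466, 0.0992]
tool_rot: [-0.163, 2.789, 0.024]
ft_force: [7.0, -5.0, 1.3]
grip_width: 0.455
grip_force: 50.0
tcp [0.4545 0.2459 0.1001]
now in deck [ 0.0286 -0.0191 -0.0005] tool z.n [[-1.0, 0.001, -0.001], [0.001, 1.0, -0.004], [0.001, -0.004, -1.0]]
slide [-0.006 -0.004 -0.002] angular [-0.008 -0.001 -0.003]
```

```bash
python3 -m inch '[{"slide":[0,-0.002,0.001],"angular":[0,0,0],"claw":-1},{"slide":[0,-0.002,0.002],"angular":[0,0,0],"claw":-1},{"slide":[0,-0.002,0.002],"angular":[0,0,0],"claw":-0.05},{"slide":[0,-0.002,0.002],"angular":[0,0,0],"claw":0.2},{"slide":[0,-0.002,0.002],"angular":[0,0,0],"claw":0.4},{"slide":[0,-0.002,0.002],"angular":[0,0,0],"claw":0.5},{"slide":[0,-0.002,0.002],"angular":[0,0,0],"claw":0.5},{"slide":[0,-0.002,0.002],"angular":[0,0,0],"claw":0.5}]' 5; python3 tgt.py '(.03,-.020,.000)'
```

```text
time: 24.55
position: [0.4519, 0.2496, 0.0986]
tool_rot: [-0.165, 2.789, 0.03]
ft_force: [0.2, 0.2, 0.7]
grip_width: 0.739
grip_force: 0.0
tcp [0.4545 0.2459 0.1001]
now in deck [ 0.0275 -0.0159 -0.0007] tool z.n [[-1.0, 0.0, -0.001], [0.0, 1.0, 0.001], [0.001, 0.001, -1.0]]
slide [-0.01  -0.016 -0.003] angular [ 0.002 -0.003 -0.001]
```

```bash
python3 -m inch '[{"slide":[0,0,-0.05],"angular":[0,0,0],"claw":0.5},{"slide":[0,0,-0.15],"angular":[0,0,0],"claw":0.5},{"slide":[0,0,-0.3],"angular":[0,0,0],"claw":0.5},{"slide":[0,0,-0.4],"angular":[0,0,0],"claw":0.5},{"slide":[0,0,-0.4],"angular":[0,0,0],"claw":0.5},{"slide":[0,0,-0.4],"angular":[0,0,0],"claw":0.5}]'; python3 chk.py w11
```

```text
time: 25.15
position: [0.4184, 0.2454, 0.193]
tool_rot: [-0.165, 2.788, 0.03]
ft_force: [0.7, -0.5, -0.0]
grip_width: 0.75
grip_force: 0.0
top z 0.03215276397500737 x [-0.00037463  0.0583383 ] y [-0.03967892 -0.00069314]
tilts [0.0044439  0.0017842  0.03203139]
fence y [0.00066687 0.00785644] stop x [-0.00849419 -0.00044216]
```

View pics/w11c.png

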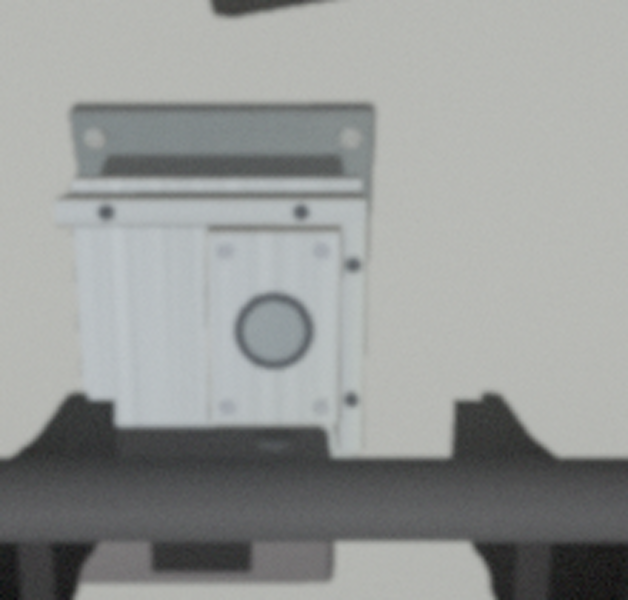

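The crop shows the cassette flat on the deck, its end at the stop (row ~228) and its long side along the fence (column ~340), with the fingers clear. One quick yaw check before handing in.

```bash
python3 - <<'E'
from h import *
o=np.array([.436,.2638,.057]);F=(R.from_euler('z',6.8,degrees=True)*R.from_euler('y',-20,degrees=True)).as_matrix()
d=snap('wrist');Q=(cloud(d)-o)@F;m=ctrl.outline_of('cassette','wrist')[0]['mask']
t=Q[m&(abs(Q[...,2]-.032)<.003)];f=Q[(abs(Q[...,2]-.022)<.002)&(abs(Q[...,1]-.004)<.007)]
for a in np.arange(.005,.055,.01):
    A=t[abs(t[:,0]-a)<.005,1];B=f[abs(f[:,0]-a)<.005,1];print(round(a,3),A.min(),A.max(),B.min())
E
```

```text
0.005 -0.03953459940334841 -0.0004560716438280316 -0.0007706741428814484
0.015 -0.03968364910956856 -0.000259880058949557 0.0010200280820359914
0.025 -0.03996177072567024 -3.261757010662255e-05 0.0011807099153398283
0.035 -0.04013183456574786 2.455822354763418e-05 0.0005429501598083388
0.045 -0.039430307561949006 -0.0006893831350959797 0.0005531081476438945
```

Parallel to the fence with at most about 1 mm of gap.

```bash
python3 -c "
from bench import ctrl
print(ctrl.close_job())"
```

```text
the job is handed in; nothing more can be done
None
```

The cassette lies flat on the reader deck, its end against the stop and its long side parallel to the fence within about 1 mm; I handed the job in at about 25 s without being shown the verdict.

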